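# Run a fingertip along the tablet organiser to shut its lids

## Task

The seven flip lids of the weekly tablet organiser stand ajar. Starting at its plain end block, run your fingertips lightly along the row to the other end so that all the lids are pressed shut one after another, keeping the fingertips close to the box until the last lid is down. Do not pinch, lift, press hard on or shove the organiser, and leave the jar, glass and bottle beside it where they stand.

Things in the scene. Friction and masses are not known exactly. Their poses are not given: they have to be found in the camera images.
- organiser: long narrow weekly tablet organiser of dark grey plastic, 46 (its x) x 214 (its y) x 30 mm high, about 0.8 kg, loose on the worktop; origin at the centre of its underside, z up. It may lie at any yaw. Along its y runs a row of seven white flip lids, 26 mm apart, each 42 mm (x) by 25 mm (y) and 2.6 mm thick. At its -y end is a plain grey block, 25 mm long, whose top is 30 mm above the worktop, level with the tops of the shut lids.
- start_block (a point): centre of the top face of the plain end block, 13 mm before the hinge of lid 1; the row runs from here towards point far_end, along the organiser's +y
- far_end (a point): point at shut-lid height (30 mm above the worktop) on the middle line of the row, where the free edge of lid 7 comes to lie when shut; 195 mm from start_block; 6 mm beyond it the box ends
- lid_1 (a joint): angle of flip lid 1 (next to the plain block), rad: 0 = shut flat, grows as it opens (to 1.7); starts at 0.4 to 0.9. Each lid is hinged along its edge nearest the plain block, so its free edge rises away from the block: a fingertip sliding away from the block presses the lids down, one sliding towards it catches under them. The hinge is stiff (0.006 N m): a lid stays where it is left and yields to a few newtons.
- lid_2 (a joint): angle of flip lid 2, rad: 0 = shut flat, grows as it opens (to 1.7); starts at 0.4 to 0.9. Hinged like lid 1.
- lid_3 (a joint): angle of flip lid 3, rad: 0 = shut flat, grows as it opens (to 1.7); starts at 0.4 to 0.9. Hinged like lid 1.
- lid_4 (a joint): angle of flip lid 4, rad: 0 = shut flat, grows as it opens (to 1.7); starts at 0.4 to 0.9. Hinged like lid 1.
- lid_5 (a joint): angle of flip lid 5, rad: 0 = shut flat, grows as it opens (to 1.7); starts at 0.4 to 0.9. Hinged like lid 1.
- lid_6 (a joint): angle of flip lid 6, rad: 0 = shut flat, grows as it opens (to 1.7); starts at 0.4 to 0.9. Hinged like lid 1.
- lid_7 (a joint): angle of flip lid 7 (the last), rad: 0 = shut flat, grows as it opens (to 1.7); starts at 0.4 to 0.9. Hinged like lid 1.
- honey_jar: honey jar with a red lid, 65 mm across, 100 mm high; loose bystander, origin at the centre of its underside
- tumbler: coral-tinted drinking glass, 81 mm across, 98 mm high; loose bystander, origin at the centre of its underside
- tablet_bottle: small amber tablet bottle with a white cap and paper label, 52 mm across, 95 mm high; loose bystander, origin at the centre of its underside
Things that resemble listed ones, but are neither listed nor needed, are in the scene too. Of the things like the organiser, leave any that is red or yellow; of the rest the larger one is meant.

How it is judged:
By the outcome, as a careful person would: the job done as asked, in the order asked, and still so for the second after the job is handed in, with the robot touching nothing.
It also fails if it takes over 40 s, if anything falls off the work surface, if the arm or the gripper's body presses on something with over 40 N, if the wrist force passes 120 N, or if a joint passes its speed limit or range.

## Robot

A 6-joint arm with a two-finger parallel gripper is mounted at the origin on a cart in front of the work surface, level with it; the furniture and walls round the work are solid. World frame = base frame: x ahead of the robot, y to its left, z up, the work surface at z = 0. Lengths are in m, angles in rad, forces in N, time in s.
With the tool pointing down it reaches from about 0.15 to 0.775 m from the base axis. Payload 6.1 kg.
Tool frame: the origin (TCP) lies midway between the tips of the shut fingers; the grasp point (between the pads) lies 19 mm behind it (env.grasp_offset is the distance from the TCP to the grasp point, in m); z points along the fingers, y is the line along which they close (so a half turn about z gives the same grasp; the last joint's range is limited). The gripper opens to 85 mm and grips with 20 to 120 N. Pads are 22 mm wide; open, the fingers measure 114 mm over their backs; the gripper's body (76 mm by 85 mm) begins 54 mm behind the grasp point. The pads swing forward as they close: fully open they stand 13 mm farther back than shut.
Start: joints at [1.241, 0.126, -0.04, 1.405, 0, 1.571], TCP at [0.17, 0.497, 0.231] pointing down, gripper open.
Joint ranges: [-2.72, 2.72], [-0.95, 1.95], [-1.27, 1.35], [-1.78, 2.02], [-1.46, 1.47], [-3.14, 3.14]. Speed limits (rad/s): [2.39, 2.39, 3.01, 3.14, 3.14, 3.14].

## Interface

Orientations are given as a unit quaternion [x, y, z, w].
In Python, from rig import env, vision, job gives the robot as it stands.
- The arm moves only by the shell command python3 -m inch 'ROWS'. ROWS is JSON, one flat list of numbers, 5 for each row, row after row: the gripper's target within -1 to 1 (fully open at 1, half-way at 0, shut at -1), then the shift along the tool's x, y, z in cm, then the turn about the tool's z in degrees. In form: [hand, x, y, z, turn, hand, x, y, z, turn, ...]. A call has 1 to 12 rows; each row shifts and turns the commanded pose from where the row before left it, along the tool's axes as they then stand; what a row does not reach is not made up. A row lasts 1/8 s, in which the tool goes at most 62.5 mm and 10.7 degrees, less where a joint would pass 70% of its speed; a pose out of reach is approached as far as the arm can. A call with a gripper value outside its range is refused whole. The fingers move at their own pace and stop on an object; the grip force is fixed at half the most. Time passes only in rows, so rows that do not move let the fingers close. It gives the time, the measured TCP pose, the force, the opening and the grip force at its end, in the units of the state.
- env.state(): the state, without advancing time (a new reading comes with each control period).
- vision.read_camera(name): name is "scene" or "top"; returns the picture (384x512x3 uint8, blue, green, red); there is no depth.
- vision.calibration(name): a dict with "fov_y" (degrees; the focal length in pixels is half the picture's height over the tangent of half this angle, whatever the lens; pixels are square), "cx", "cy" (the principal point, pixels), "rvec" (rotation vector, rad) and "tvec" (3), from world to camera coordinates, as OpenCV has them. Camera axes: x right, y down, z forward; pixel columns grow to the right and rows downward; lengths in m; the calibration is good to about 2 mm. A picture is of the moment at which its call begins. calibration takes no time and is no camera call.
- job.close_job(): hands the job in; it is judged then, once.
The state is a dict: "time": time; "qpos": joint angles; "joint_velocities": joint speeds; "tau": joint torques, N m; "eef_pos": TCP position; "tool_rot": TCP orientation; "ft_force": force on the tool from outside, world axes, zero at the start; "torque": the same for the moment, N m; "finger_gap": finger opening in m; "grasp_force": force on a finger pad.
Only numpy, scipy, OpenCV 4.12 (cv2) and the standard library are available. Lean on these libraries where they do the work, as an engineer would, in place of code of your own. Each camera call takes 0.05 s, during which the arm holds its last target. There are 200 camera calls.

## Working session

There is one attempt and no reset: what is moved stays moved. The work goes in short steps, Python scripts to look and compute and a shell command to move; the robot and the scene stay as the last step left them, time stands still between calls to the robot, and variables do not carry over. Pictures are saved under pics/ and viewed, at most 10 in all, crops included, and the job is handed in when it is done.

```bash
mkdir -p pics
cat > h.py <<'E'
import numpy as np, cv2
from rig import env, vision, job
def cal(n):
    c=vision.calibration(n); f=192/np.tan(np.radians(c["fov_y"])/2)
    return np.array([[f,0,c["cx"]],[0,f,c["cy"]],[0,0,1]]),np.array(c["rvec"],float),np.array(c["tvec"],float),c
def ray(n,px,z):
    K,r,t,_=cal(n); R=cv2.Rodrigues(r)[0]; C=-R.T@t.ravel()
    out=[]
    for u,v in px:
        d=R.T@np.linalg.inv(K)@[u,v,1]; out.append(C+d*(z-C[2])/d[2])
    return np.array(out)
def proj(n,P):
    K,r,t,_=cal(n); return cv2.projectPoints(np.array(P,float),r,t,K,None)[0].reshape(-1,2)
E
python3 - <<'E'
from h import *
for n in("top","scene"):
    print(vision.calibration(n)); cv2.imwrite(f"pics/{n}0.png",cv2.resize(vision.read_camera(n),(768,576),interpolation=cv2.INTER_CUBIC))
print(env.state())
E
```

```text
{'fov_y': 43.035552337202944, 'cx': 255.13734781268465, 'cy': 194.23582137788884, 'rvec': array([ 2.15480217, -2.15436769,  0.10319883]), 'tvec': array([-0.05220366,  0.49401204,  1.47453375])}
{'fov_y': 47.12999958939093, 'cx': 261.2071035045511, 'cy': 194.5930298527714, 'rvec': array([ 0.64610913, -2.3975952 ,  1.44245318]), 'tvec': array([0.41300704, 0.19521503, 1.09690916])}
{'time': 0.1, 'qpos': array([ 1.24099607e+00,  1.26316148e-01, -4.04828141e-02,  1.40541107e+00,
       -1.29367848e-05,  1.57082242e+00]), 'joint_velocities': array([-0.00046803, -0.00102369,  0.00207796, -0.00025381, -0.00237827,
        0.00026141]), 'tau': array([ 1.27277453e-03, -4.36904919e+01,  3.53604841e+01,  1.37277064e-02,
        2.49654768e-04, -5.50432617e-06]), 'eef_pos': array([0.16990925, 0.49636097, 0.23061928]), 'tool_rot': array([ 1.64166641e-01,  9.86432367e-01, -6.98326547e-04, -1.09642683e-04]), 'ft_force': array([-0.5628315 ,  0.7786821 , -0.20533875]), 'torque': array([ 0.01723644, -0.04138582, -0.02122803]), 'grasp_force': 0.0, 'finger_gap': 0.0851376634279961}
```

View pics/top0.png

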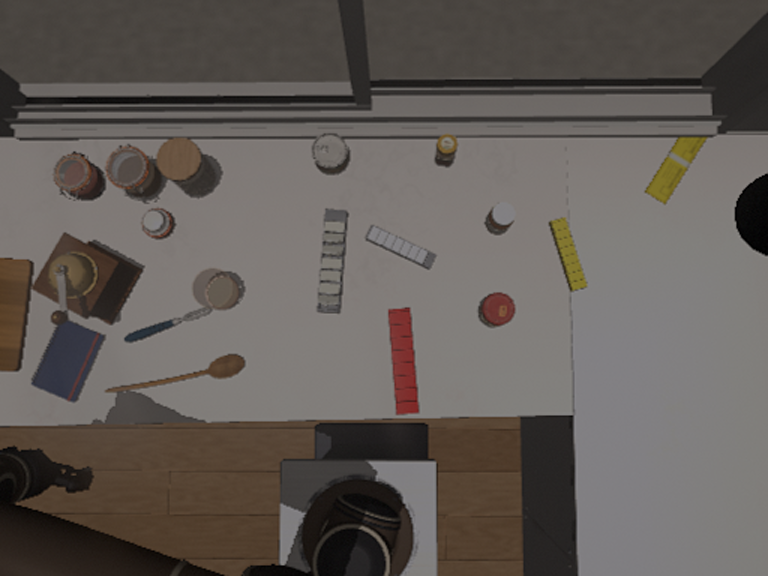

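View pics/scene0.png

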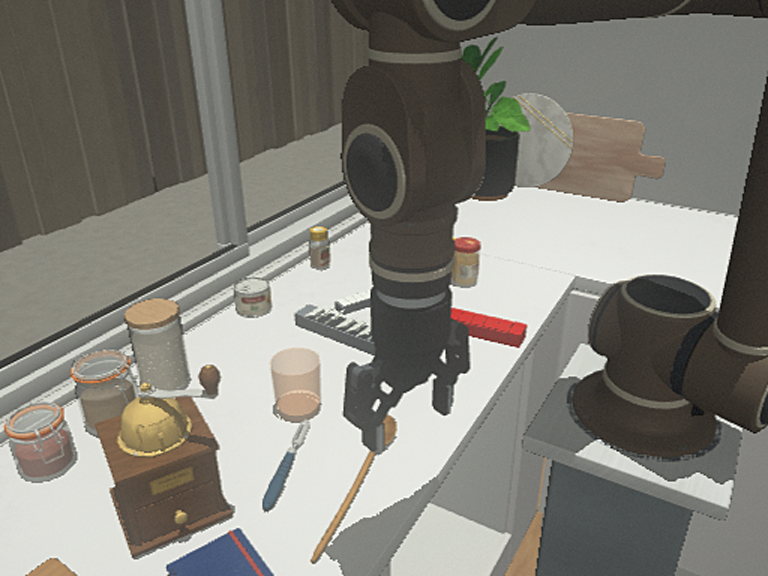

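Candidates in the top view (768x576): the long grey box with white lids at (331,260), a shorter grey box at (400,246), red at (403,360), and yellow at (567,255) and (677,165). Leaving out red and yellow, the larger is the one at (331,260). I'll confirm that in a crop.

Run:
```python
from h import *
im=vision.read_camera("top")
c=im[130:220,195:300]
cv2.imwrite("pics/crop1.png",cv2.convertScaleAbs(cv2.resize(c,None,fx=6.5,fy=6.5,interpolation=cv2.INTER_CUBIC),alpha=1.3))
```

```text
(no output)
```

View pics/crop1.png

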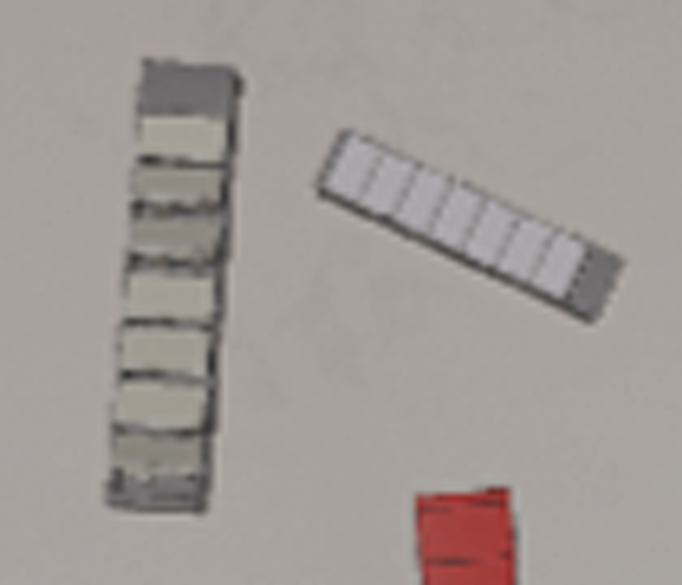

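Run:
```python
from h import *
crop=np.array([(143,62),(236,70),(108,504),(205,512)],float)
px=(crop+.5)/6.5-.5+[195,130]
W=ray("top",px,.03); print(W.round(4))
a=(W[0]+W[1])/2;b=(W[2]+W[3])/2;print(np.linalg.norm(a-b),np.linalg.norm(W[0]-W[1]),np.linalg.norm(W[2]-W[3]))
d=(b-a)/np.linalg.norm(b-a); m=(a+b)/2
n=np.array([-d[1],d[0],0]); 
# block/lid1 edge check, box model reprojected
S=m-d*.0945; F=m+d*.1005   # -107+12.5, 195 on
print("yaw dir deg",np.degrees(np.arctan2(d[1],d[0])),"start",S,"far",F)
P=[m+s*d*.107+t*n*.023 for s in(-1,1) for t in(-1,1)]
print(proj("top",P).round(1), px.round(1))
st=env.state();from scipy.spatial.transform import Rotation as Rn
R=Rn.from_quat(st["tool_rot"]).as_matrix();print(R.round(3)); print("tool shift cm to S+50mm",R.T@(S+[0,0,.05]-st["eef_pos"])*100)
# scene reprojection overlay
im=vision.read_camera("scene")
big=cv2.resize(im[180:260,180:270],None,fx=6,fy=6,interpolation=cv2.INTER_CUBIC)
q=[tuple(((p-[180,180])*6).astype(int)) for p in proj("scene",P+[S,F])]
for i,j in((0,1),(1,3),(3,2),(2,0),(4,5)): cv2.line(big,tuple(map(int,q[i])),tuple(map(int,q[j])),(0,0,255),1)
cv2.imwrite("pics/s1.png",big)
```

```text
[[0.6672 0.0686 0.03  ]
 [0.6631 0.0238 0.03  ]
 [0.454  0.083  0.03  ]
 [0.4502 0.037  0.03  ]]
0.21351353422147243 0.0449592070953515 0.046137072641313635
yaw dir deg 176.29113889066176 start [0.65292329 0.04696285 0.03      ] far [0.45833169 0.05957675 0.03      ]
[[216.4 139.2]
 [231.1 140.1]
 [211.2 207.3]
 [226.1 208.3]] [[216.6 139.1]
 [230.9 140.3]
 [211.2 207.1]
 [226.1 208.3]]
[[-0.946  0.324 -0.   ]
 [ 0.324  0.946 -0.001]
 [-0.    -0.001 -1.   ]]
tool shift cm to S+50mm [-60.25095769 -26.86435208  15.10545891]
```

View pics/s1.png

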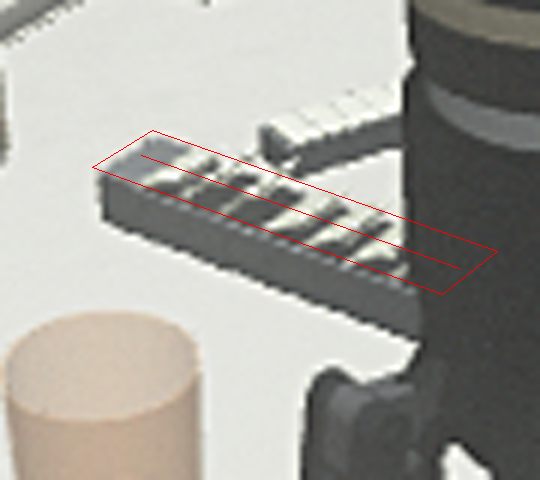

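The scene overlay matches the box, with the plain block at the far end and the lids rising towards the robot. I'll turn the tool so its x runs along the row, shut the fingers and cross over high.

```bash
python3 -m inch '[-1,0,0,0,-7.6,-1,0,0,0,-7.6,-1,-4.2,-3.5,0,0,-1,-4.2,-3.5,0,0,-1,-4.2,-3.5,0,0,-1,-4.2,-3.5,0,0,-1,-4.2,-3.5,0,0,-1,-4.2,-3.5,0,0,-1,-4.2,-3.5,0,0,-1,-4.2,-3.5,0,0,-1,-4.2,-3.5,0,0,-1,-4.2,-3.5,0,0]'
cat > w.py <<'E'
from h import *
from scipy.spatial.transform import Rotation as Rn
st=env.state();R=Rn.from_quat(st["tool_rot"]).as_matrix();S=np.array([.6529,.0470,.03]);F=np.array([.4583,.0596,.03])
print("t",st["time"],"toolx deg",np.degrees(np.arctan2(R[1,0],R[0,0])),R[:,2].round(4),"F",st["ft_force"].round(2),"pos",st["eef_pos"].round(4))
for n,P in(("S",S),("F",F)): print(n,(R.T@(P-st["eef_pos"])*100).round(2))
E
python3 w.py
```

```text
time: 1.7
eef_pos: [0.5677, 0.1189, 0.2311]
tool_rot: [0.032, 0.999, 0.0, -0.0]
ft_force: [0.7, 0.8, 0.8]
finger_gap: 0.0001
grasp_force: 0.0
t 1.7 toolx deg 176.29484752380537 [-1.e-04  1.e-04 -1.e+00] F [0.73 0.83 0.79] pos [0.5677 0.1189 0.2311]
S [-8.97 -6.62 20.11]
F [10.53 -6.62 20.12]
```

```bash
python3 -m inch '[-1,-4.6,-3.3,0,0,-1,-4.6,-3.3,0,0,-1,0,0,5,0,-1,0,0,5,0,-1,0,0,4,0,-1,0,0,2,0,-1,0,0,0,0]'
python3 w.py
python3 - <<'E'
from h import *
S=np.array([.6529,.0470,.03]);F=np.array([.4583,.0596,.03])
a=vision.read_camera("scene")[150:260,160:300]; a=cv2.resize(a,None,fx=5.5,fy=5.5,interpolation=cv2.INTER_CUBIC)
cv2.imwrite("pics/c2.png",a)
E
```

```text
time: 2.58
eef_pos: [0.6526, 0.0484, 0.069]
tool_rot: [0.032, 0.999, -0.0, -0.002]
ft_force: [-0.2, 0.9, 0.2]
finger_gap: 0.0001
grasp_force: 0.0
t 2.575 toolx deg 176.2983581096473 [-4.4e-03 -3.0e-04 -1.0e+00] F [-0.2   0.86  0.2 ] pos [0.6526 0.0484 0.069 ]
S [-0.05 -0.14  3.9 ]
F [19.45 -0.14  3.98]
```

View pics/c2.png

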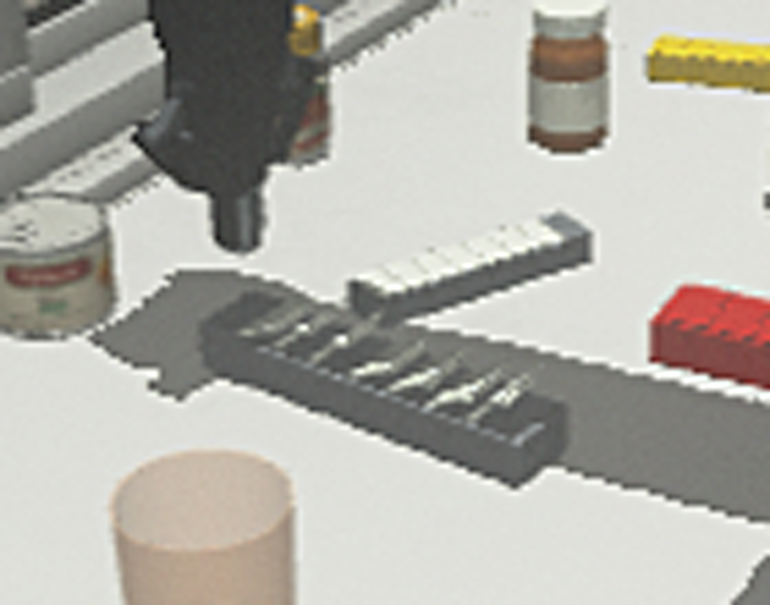

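The fingertip at (238,245) stands over the plain block at (250,310), and the row is clear. Next I'll lower it gently.

```bash
python3 -m inch '[-1,0,-0.1,1.5,0,-1,0,0,1.2,0,-1,0,0,0.5,0,-1,0,0,0.2,0,-1,0,0,0,0,-1,0,0,0,0]'
python3 w.py
```

```text
time: 3.38
eef_pos: [0.6543, 0.0476, 0.0377]
tool_rot: [0.032, 0.999, 0.0, 0.0]
ft_force: [-0.8, 0.1, -0.5]
finger_gap: -0.0001
grasp_force: 0.0
t 3.375 toolx deg 176.30541144310183 [ 7.e-04  0.e+00 -1.e+00] F [-0.81  0.1  -0.49] pos [0.6543 0.0476 0.0377]
S [ 0.14 -0.07  0.77]
F [19.64 -0.06  0.76]
```

```bash
python3 -m inch '[-1,0,0,0.3,0,-1,0,0,0.2,0,-1,0,0,0.1,0,-1,0,0,0.1,0,-1,0,0,0,0,-1,0,0,0,0]'
python3 w.py
```

```text
time: 4.12
eef_pos: [0.6541, 0.0476, 0.0303]
tool_rot: [0.032, 0.999, -0.0, 0.0]
ft_force: [-0.1, -0.2, 0.4]
finger_gap: 0.0005
grasp_force: 0.0
t 4.125 toolx deg 176.30718905263885 [ 1.e-04 -0.e+00 -1.e+00] F [-0.12 -0.22  0.45] pos [0.6541 0.0476 0.0303]
S [ 0.12 -0.06  0.03]
F [19.62 -0.06  0.03]
```

```bash
python3 -m inch '[-1,0.4,0,0.03,0,-1,0.4,0,0,0,-1,0.4,0,0,0]';python3 -m inch '[-1,0.4,0,0,0]';python3 -m inch '[-1,0.4,0,0,0]';python3 -m inch '[-1,0.4,0,0,0]';python3 -m inch '[-1,0.4,0,0,0,-1,0.4,0,0,0,-1,0.4,0,0,0]'
python3 w.py
```

```text
time: 4.5
eef_pos: [0.6424, 0.0484, 0.0306]
tool_rot: [0.032, 0.999, 0.0, 0.001]
ft_force: [2.4, -1.1, 3.1]
finger_gap: -0.0001
grasp_force: 1.7
time: 4.62
eef_pos: [0.6389, 0.0486, 0.0309]
tool_rot: [0.032, 0.999, 0.0, 0.001]
ft_force: [4.0, -0.4, 4.9]
finger_gap: 0.0
grasp_force: 2.4
time: 4.75
eef_pos: [0.6354, 0.0489, 0.0312]
tool_rot: [0.032, 0.999, 0.0, 0.002]
ft_force: [5.1, 0.2, 6.0]
finger_gap: 0.0001
grasp_force: 3.2
time: 4.88
eef_pos: [0.6318, 0.0491, 0.0316]
tool_rot: [0.032, 0.999, 0.0, 0.002]
ft_force: [6.5, -0.8, 6.7]
finger_gap: 0.0
grasp_force: 3.7
time: 5.25
eef_pos: [0.6206, 0.05, 0.0322]
tool_rot: [0.032, 0.999, 0.0, 0.003]
ft_force: [5.2, -0.5, 8.4]
finger_gap: -0.0003
grasp_force: 4.3
t 5.25 toolx deg 176.29678384323114 [ 6.1e-03  2.0e-04 -1.0e+00] F [ 5.25 -0.47  8.38] pos [0.6206 0.05   0.0322]
S [-3.24 -0.09  0.24]
F [16.26 -0.09  0.12]
```

```bash
python3 - <<'E'
from h import *
a=vision.read_camera("scene")[185:245,185:270]; a=cv2.resize(a,None,fx=9,fy=9,interpolation=cv2.INTER_CUBIC)
cv2.imwrite("pics/c3.png",a)
E
python3 w.py
```

```text
t 5.3 toolx deg 176.30038656333443 [ 5.3e-03  2.0e-04 -1.0e+00] F [ 4.83 -0.58  8.88] pos [0.62   0.05   0.0321]
S [-3.3  -0.09  0.23]
F [16.2  -0.09  0.12]
```

View pics/c3.png

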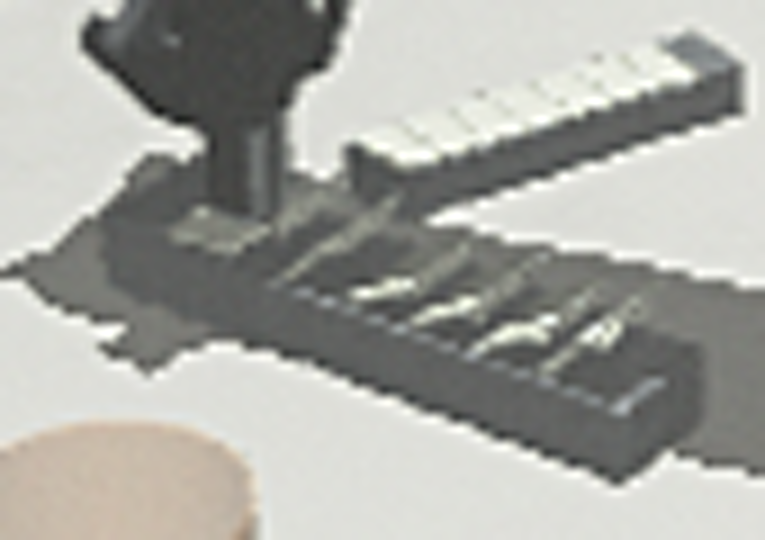

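Lid 1 is down and the box has not moved: its near corner is still at about (254,239) native. I'll continue along the row.

```bash
for i in 1; do python3 -m inch '[-1,0.4,0,0,0,-1,0.4,0,0,0,-1,0.4,0,0,0]';python3 -m inch '[-1,0.4,0,0,0,-1,0.4,0,0,0,-1,0.4,0,0,0]';python3 -m inch '[-1,0.4,0,0,0,-1,0.4,0,0,0,-1,0.4,0,0,0]'; done | grep -v -e rot -e gap; python3 w.py
```

```text
time: 5.68
eef_pos: [0.6078, 0.0507, 0.0313]
ft_force: [6.8, -0.2, 7.3]
grasp_force: 4.1
time: 6.05
eef_pos: [0.5971, 0.0515, 0.0323]
ft_force: [7.2, -0.5, 9.4]
grasp_force: 5.3
time: 6.42
eef_pos: [0.582, 0.0522, 0.0301]
ft_force: [3.4, 0.8, 5.6]
grasp_force: 2.4
t 6.425 toolx deg 176.30516035181313 [ 2.e-04 -1.e-04 -1.e+00] F [3.36 0.79 5.57] pos [0.582  0.0522 0.0301]
S [-7.11 -0.06  0.01]
F [12.39 -0.06  0.  ]
```

```bash
(python3 -m inch '[-1,0.4,0,0,0,-1,0.4,0,0,0,-1,0.4,0,0,0]';python3 -m inch '[-1,0.4,0,0,0,-1,0.4,0,0,0,-1,0.4,0,0,0]';python3 -m inch '[-1,0.4,0,0,0,-1,0.4,0,0,0,-1,0.4,0,0,0]';python3 -m inch '[-1,0.4,0,0,0,-1,0.4,0,0,0,-1,0.4,0,0,0]';python3 -m inch '[-1,0.4,0,0,0,-1,0.4,0,0,0,-1,0.4,0,0,0]') | grep -v -e rot -e gap; python3 w.py
```

```text
time: 6.8
eef_pos: [0.5701, 0.053, 0.03]
ft_force: [6.1, -0.8, 5.8]
grasp_force: 3.5
time: 7.18
eef_pos: [0.5594, 0.0538, 0.0308]
ft_force: [5.7, -1.6, 7.3]
grasp_force: 4.1
time: 7.55
eef_pos: [0.546, 0.0545, 0.03]
ft_force: [3.8, -0.2, 5.9]
grasp_force: 2.6
time: 7.92
eef_pos: [0.5352, 0.0553, 0.0306]
ft_force: [6.3, -0.3, 7.6]
grasp_force: 4.0
time: 8.3
eef_pos: [0.5221, 0.0561, 0.03]
ft_force: [3.8, -0.3, 5.5]
grasp_force: 2.7
t 8.3 toolx deg 176.30296201453464 [ 1.e-04 -1.e-04 -1.e+00] F [ 3.81 -0.34  5.54] pos [0.5221 0.0561 0.03  ]
S [-13.11  -0.06   0.  ]
F [ 6.39 -0.06  0.  ]
```

Run:
```python
from h import *
a=vision.read_camera("scene")[185:245,185:270]; a=cv2.resize(a,None,fx=9,fy=9,interpolation=cv2.INTER_CUBIC)
cv2.imwrite("pics/c4.png",a)
```

```text
(no output)
```

View pics/c4.png

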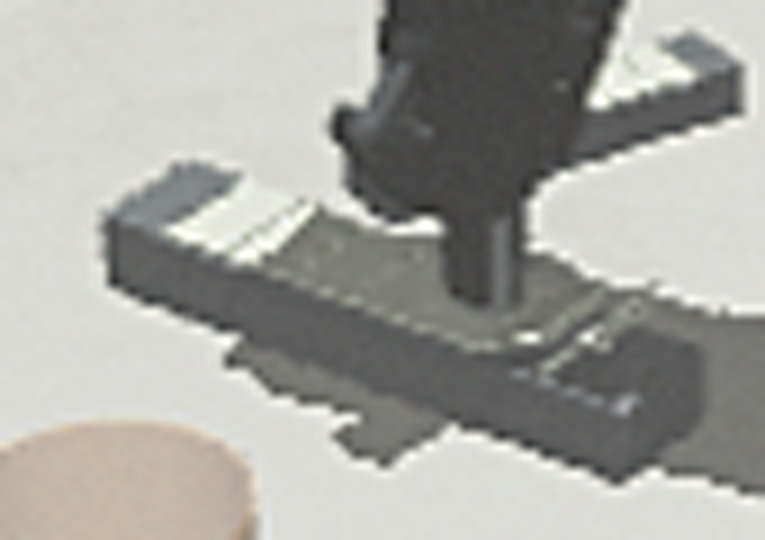

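Lids 1–5 are flat and the box corner is still at (620,485) in the crop, so it hasn't moved. I'll finish the last 6.4 cm.

```bash
(python3 -m inch '[-1,0.4,0,0,0,-1,0.4,0,0,0,-1,0.4,0,0,0,-1,0.4,0,0,0,-1,0.4,0,0,0,-1,0.4,0,0,0]';python3 -m inch '[-1,0.4,0,0,0,-1,0.4,0,0,0,-1,0.4,0,0,0,-1,0.4,0,0,0,-1,0.4,0,0,0,-1,0.4,0,0,0]';python3 -m inch '[-1,0.4,0,0,0,-1,0.4,0,0,0,-1,0.4,0,0,0,-1,0.2,0,0,0,-1,0,0,0,0]') | grep -v -e rot -e gap; python3 w.py
```

```text
time: 9.1
eef_pos: [0.5007, 0.0577, 0.0316]
ft_force: [8.7, -0.5, 10.3]
grasp_force: 5.8
time: 9.85
eef_pos: [0.4743, 0.0591, 0.03]
ft_force: [3.9, -0.1, 6.2]
grasp_force: 3.0
time: 10.48
eef_pos: [0.4599, 0.06, 0.0299]
ft_force: [3.1, 0.2, 6.3]
grasp_force: 3.3
t 10.475 toolx deg 176.30814652594043 [-5.e-04 -1.e-04 -1.e+00] F [3.09 0.19 6.33] pos [0.4599 0.06   0.0299]
S [-19.34  -0.06  -0.02]
F [ 0.16 -0.05 -0.01]
```

```bash
python3 -m inch '[-1,0,0,-0.5,0,-1,0,0,-2,0,-1,0,0,-4,0,-1,0,0,-5,0,-1,0,0,-5,0,-1,4,4,0,0,-1,4,4,0,0,-1,4,4,0,0,-1,0,4,0,0,-1,0,0,0,0]' | head -3
python3 - <<'E'
from h import *
t=vision.read_camera("top")[130:220,195:300]; s=vision.read_camera("scene")[185:245,185:270]
t=cv2.convertScaleAbs(cv2.resize(t,(400,343),interpolation=cv2.INTER_CUBIC),alpha=1.3); s=cv2.resize(s,(400,343),interpolation=cv2.INTER_CUBIC)
cv2.imwrite("pics/c5.png",np.hstack([t,s]))
E
```

```text
time: 11.72
eef_pos: [0.3492, 0.2286, 0.1938]
tool_rot: [0.03, 1.0, -0.001, -0.002]
```

View pics/c5.png

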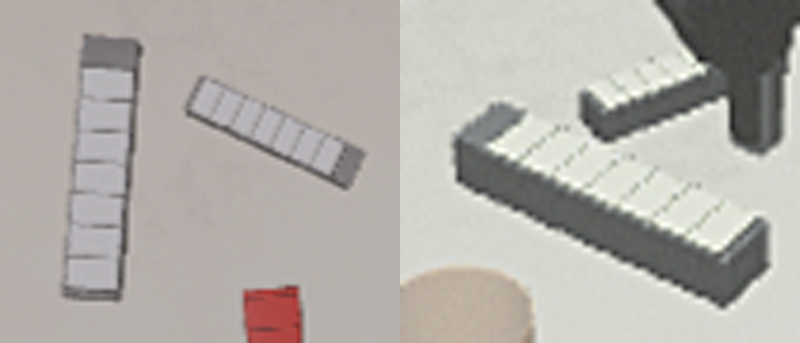

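All seven lids lie flat: the row runs from (105,85) to (92,273) in the left view. The box is where it was and the arm is clear, so I'll hand in.

```bash
python3 -c "
from rig import job
print(job.close_job())"
```

```text
the job is handed in; nothing more can be done
None
```

I pressed all seven lids shut in one light sweep from the plain block to the far end; the organiser did not visibly move, the arm never went near the jar, glass or bottle, and the job is handed in.

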